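# Pry the sprung ring off the centrifuge spindle

### The job

Take the hooked pick (square handle) out of the tool stand, lower its hook through the loop of the wire ring on the centrifuge drive's spindle until you feel it rest lightly on the deck for a moment, and pull the ring sideways out of its groove, gently and with the pick alone, never with the fingers. Draw the ring clear of the spindle and leave it lying on the drive's deck, then hang the pick upright in an empty slot of the stand and let go. Leave the round-handled awl and everything else where it is.

Things in the scene. Friction and masses are not known exactly. Their poses are not given: they have to be found in the camera images.
- pick: Hooked pick, 110 g. Origin: centre of the underside of its 34 x 34 x 4 mm steel flange; z up. A 5 mm round shank runs down -z and ends in a flat toe, 5 wide, 4 thick, reaching 7 mm from the pick's axis along its own +x. The shank telescopes under 60 N friction: the toe's underside is 45 to 75 mm below the origin, different each time, NOT measured: feel for it. Shank gives 1 mm per 15 N
- pick_grip (a point): Middle of the pick's square black handle, 22 x 22 mm, 46 mm tall (faces along the pick's x and y), 27 mm above the pick's origin; same axes. Below the handle a 12 mm wide tab sticks 9 mm out of the flange's edge on the side to which the hook points (the pick's +x)
- ring: Sprung retaining ring of 4 mm steel wire, 36 x 25 mm, 32 g, level in the spindle's groove, turned up to 0.4 rad from the deck's x. Origin: on the spindle's axis at the ring's underside, 7 mm above the deck; z up. Its closed loop points along its own +x. Two sprung jaws at x = -8 mm embrace the groove; the ring comes out along its own +x, the jaws snapping free after about 6 mm of travel at 8 to 15 N of pull
- ring_loop (a point): Point in the ring's loop, 16 mm from its origin along its +x, at its underside; moves with the ring, same axes. The opening runs from the collar (9 mm from the ring's origin) to the near side of the loop's cross wire (24 mm; far side 28 mm), is 17 mm wide in y and reaches down to the bare deck, 7 mm below this point
- drive: Centrifuge drive unit, fixed to the bench: dark motor can under a 180 x 150 mm aluminium deck (long side along its own x). Origin: on the bench under the middle of the deck; the deck's flat top is at z = 64 mm, with a 5 mm high, 5 mm wide rim around its edge. The spindle stands on the deck at x = -30 mm, y = 0.
- spindle (a point): Point on the axis of the upright spindle, at the bottom of the ring groove, 7 mm above the deck; axes as the drive's. Below it an 18 mm collar stands on the deck, the groove is 12 mm in diameter and 4.6 mm tall, above it the spindle is 16 mm in diameter up to 33 mm above the deck
- stand: Tool stand, fixed to the bench: a 70 x 150 mm plate on four legs, long side along its own y, plate top 85 mm above the bench, plate 10 mm thick, open underneath (71 mm free height above a foot plate)
- slot_a (a point): Centre of one 27 mm round through slot of the stand, at the plate's top; a pick hanging in it has its origin here
- slot_b (a point): Centre of the other 27 mm slot, 90 mm from the first, at the plate's top
- awl: Straight awl with a round waisted 24 mm handle hanging in the other slot; not to be used or moved. Origin: centre of its flange's underside
- nut: Brass thumb nut, 20 mm wide and 14 mm tall, lying on the deck in a corner; not to be moved. Origin: centre of its underside
- bottle: Amber bottle, 64 mm wide and 150 mm tall, standing behind; not to be moved. Origin: centre of its underside
- driver: Screwdriver lying in front of the robot's base; not to be moved
- rotor: Aluminium centrifuge rotor, 124 mm wide and 50 mm tall, at the left; not to be moved. Origin: centre of its underside
- dish: Small white dish, 90 mm wide and 20 mm tall, at the right; not to be moved. Origin: centre of its underside

How it is judged (in metres and radians):
On the way, in this order (a step that is already met when the one before it is completed fails the run):
1. the pick is drawn out of the stand, its flange at least 70 mm above the slots (z of pick in the frame of stand above 0.155 m), for 0.1 s.
2. the upright pick's hook is down in the loop of the ring, which is still in its groove, and rests on the drive with more than 1 N (horizontal distance between pick and ring_loop below 0.01 m and angle between pick's own z axis and vertical below 0.2 rad and z of pick in the frame of ring below 0.072 m and horizontal distance between ring and spindle below 0.006 m and contact force between pick and drive above 1 N), for 0.1 s.
3. the ring is out of the groove, its origin more than 15 mm from the spindle's axis, the pick still in its loop (horizontal distance between ring and spindle above 0.015 m and horizontal distance between pick and ring_loop below 0.025 m and z of pick in the frame of drive below 0.15 m), for 0.05 s.
At the end, for the whole second after the job is handed in: The ring lies at rest on the drive's deck inside its rim, its origin more than 25 mm from the spindle's axis; the pick hangs upright (within 7 deg) and at rest in a slot of the stand, its origin within 12 mm of the slot's centre; everything is let go (horizontal distance between ring and spindle above 0.025 m and z of ring in the frame of drive between 0.055 and 0.072 m and x of ring in the frame of drive between -0.09 and 0.09 m and y of ring in the frame of drive between -0.075 and 0.075 m and linear speed of each of ring, pick below 0.02 m/s and (distance between pick and slot_a below 0.012 m or distance between pick and slot_b below 0.012 m) and angle between pick's own z axis and vertical below 0.12 rad); the robot touches nothing.
It fails at once if the pick presses on the drive unit (deck, collar or spindle) with more than 20 N (contact force between pick and drive above 20 N).
It fails at once if the pick loads the ring with more than 30 N (contact force between pick and ring above 30 N).
It fails at once if the fingers or the arm touch the ring (contact force between any of the fingers, the arm and ring above 0.5 N).
It fails at once if the fingers or the arm push the drive unit with more than 5 N (contact force between any of the fingers, the arm and drive above 5 N).
It fails at once if the awl, nut, bottle, screwdriver, rotor or dish is moved by more than 20 mm (distance of any of awl, nut, bottle, driver, rotor, dish from where it was at the start of the episode above 0.02 m).
It also fails if it takes over 64 s, if anything falls off the work surface, if the arm or the gripper's body presses on something with over 40 N, if the wrist force passes 120 N, or if a joint passes its speed limit or range.

### The arm

A 6-joint arm with a two-finger parallel gripper is mounted at the origin on the work surface. World frame = base frame: x ahead of the robot, y to its left, z up, the work surface at z = 0. Lengths are in m, angles in degrees, forces in N, time in s.
With the tool pointing down it reaches from about 0.35 to 0.875 m from the base axis. Payload 4.2 kg.
Tool frame: the origin (TCP) lies between the finger pads; the fingertips stand 25 mm ahead of it and the grasp point (between the pads) lies 6 mm ahead of it (r.tips_ahead is the distance from the TCP to the fingertips, in m); z points along the fingers, y is the direction in which the jaws open and shut (so a half turn about z gives the same grasp; the last joint's range is limited). The gripper opens to 87 mm and grips with 3 to 60 N. Pads are 19 mm wide; open, the fingers measure 117 mm over their backs; the gripper's body (75 mm by 190 mm) begins 51 mm behind the grasp point.
Start: joints at [78.644, 22.042, 0.453, 0, -68.411, -14.817], TCP at [0.276, 0.561, 0.248] pointing down, gripper open.
Joint ranges: [-179.83, 179.83], [-69.29, 118.12], [-61.27, 80.66], [-181.25, 117.63], [-171.15, -9.14], [-177.46, 177.46]. Speed limits (degrees/s): [159.86, 159.86, 180, 180, 180, 180].

### API

Orientations are given as a 3x3 rotation matrix whose columns are the frame's x, y, z axes.
In Python, from station import r, vision, finish_job gives the robot as it stands.
- The arm moves only by the shell command python3 -m jog 'ROWS'. ROWS is a JSON object of lists of equal length, an entry for each row: "rot": the turn, a rotation vector about the world's x, y, z in degrees, a list of three; "delta_pos": the shift along the world's x, y, z in mm, a list of three; "grip": the opening in per cent of the stroke, from 0 (shut) to 100 (fully open). A call has 1 to 10 rows; each row shifts and turns the commanded pose from where the row before left it; what a row does not reach is not made up. A row lasts 1/12 s, in which the tool goes at most 41.7 mm and 7.16 degrees, less where a joint would pass 70% of its speed; a pose out of reach is approached as far as the arm can. A call with a gripper value outside its range is refused whole. The fingers move at their own pace and stop on an object; the grip force is fixed at half the most. Time passes only in rows, so rows that do not move let the fingers close. It gives the time, the measured TCP pose, the force and the opening at its end, in the units of the state.
- r.sense(): the state, without advancing time (a new reading comes with each control period).
- vision.capture(name): name is "scene" or "top" or "wrist"; returns a dict with "frame" (400x640x3 uint8, red, green, blue), "K" (3x3 intrinsics, pixels), "xyz" and "orientation" of the camera in the world. Camera axes: x right, y up, looking along -z (the intrinsics and any distortion apply to the point x, -y, -z); pixel columns grow to the right and rows downward; lengths in m; the calibration is good to about 2 mm. A picture is of the moment at which its call begins. There is no depth.
- finish_job(): hands the job in, once; it reports no verdict.
The state is a dict: "time_s": time; "joints": joint angles; "joint_velocities": joint speeds; "effort": joint torques, N m; "tcp_pos": TCP position; "ee_rot": TCP orientation; "wrist_force": force on the tool from outside, world axes, zero at the start; "moment": the same for the moment, N m; "gripper_width": opening from 0.0 (shut) to 1.0 (fully open).
Only numpy, scipy, OpenCV 4.12 (cv2) and the standard library are available. Lean on these libraries where they do the work, as an engineer would, in place of code of your own. Each camera call takes 0.05 s, during which the arm holds its last target. There are 200 camera calls.

## Working session

There is one attempt and no reset: what is moved stays moved. The work goes in short steps, Python scripts to look and compute and a shell command to move; the robot and the scene stay as the last step left them, time stands still between calls to the robot, and variables do not carry over. Pictures are saved under pics/ and viewed, about 8 in all and at most 12, crops included, and the job is handed in when it is done.

```bash
mkdir -p pics; ls; python3 - <<'E'
from station import r, vision
import cv2,numpy as np
s=r.sense(); print(s['time_s'],s['tcp_pos'],np.round(s['ee_rot'],3).tolist(),s['wrist_force'],s['gripper_width'])
for n in ['scene','top']:
    c=vision.capture(n); cv2.imwrite(f'pics/{n}0.png',c['frame'][:,:,::-1]); print(n,c['K'],c['xyz'],np.round(c['orientation'],4).tolist(),[k for k in c])
    np.savez(f'{n}0.npz',**{k:c[k] for k in ['frame','K','xyz','orientation']})
E
```

```text
pics
0.0 [0.27539911 0.56045778 0.24647472] [[0.897, -0.441, -0.001], [-0.441, -0.897, -0.002], [0.0, 0.002, -1.0]] [ 0.53817854  0.43812262 -0.53845895] 1.0020456518067264
scene [[436.44213072   0.         319.96458624]
 [  0.         436.44213072 207.4563944 ]
 [  0.           0.           1.        ]] [ 1.3223072  -0.44085165  0.9288866 ] [[0.4796, -0.5774, 0.6608], [0.8775, 0.3216, -0.3559], [-0.007, 0.7505, 0.6609]] ['frame', 'K', 'xyz', 'orientation']
top [[429.06721731   0.         314.42935239]
 [  0.         429.06721731 199.77872091]
 [  0.           0.           1.        ]] [0.30478698 0.00736736 1.37301678] [[0.0119, 0.9847, -0.1738], [-0.9999, 0.0128, 0.0042], [0.0063, 0.1737, 0.9848]] ['frame', 'K', 'xyz', 'orientation']
```

View pics/scene0.png

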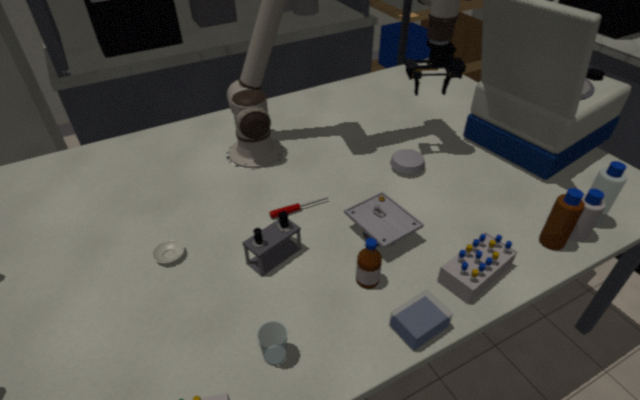

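View pics/top0.png

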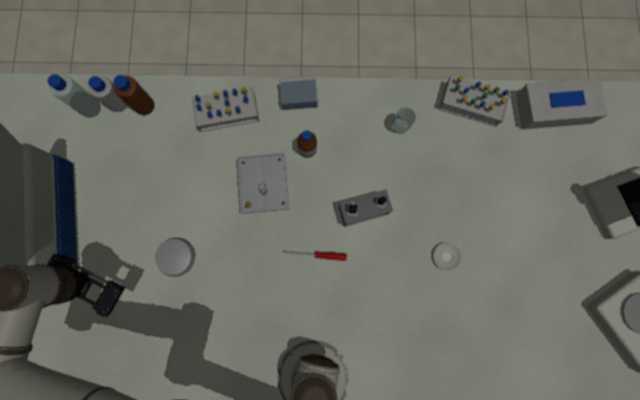

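The scene view shows the stand at about (272,245) and the drive at (383,220). In the top view the drive is at (263,185), with the spindle at about (263,188), and the stand is at (363,207) with handles at (351,209) and (380,201). Next I'll crop these and work out coarse positions.

```bash
cat > h.py <<'E'
import numpy as np, cv2
def ray(c,u,v):
    K=c['K']; p=np.linalg.solve(K,[u,v,1.]); d=np.asarray(c['orientation'])@np.array([p[0],-p[1],-p[2]])
    return np.asarray(c['xyz']),d
def onz(c,u,v,z):
    o,d=ray(c,u,v); return o+d*(z-o[2])/d[2]
def proj(c,P):
    q=np.asarray(c['orientation']).T@(np.asarray(P,float)-c['xyz']); p=c['K']@np.array([q[0],-q[1],-q[2]]); return p[:2]/p[2]
def tri(c1,p1,c2,p2):
    o1,d1=ray(c1,*p1);o2,d2=ray(c2,*p2); t=np.linalg.lstsq(np.c_[d1,-d2],o2-o1,rcond=None)[0]
    a,b=o1+d1*t[0],o2+d2*t[1]; return (a+b)/2,np.linalg.norm(a-b)
def snap(n,tag):
    from station import vision
    c=vision.capture(n); np.savez(f'{tag}.npz',**{k:c[k] for k in ['frame','K','xyz','orientation']}); return c
E
python3 - <<'E'
from h import *
t=np.load('top0.npz');s=np.load('scene0.npz')
print('drive',onz(t,263,185,.064),'spindle',onz(t,263,188,.09),'stand',onz(t,363,207,.085),onz(t,351,209,.135),onz(t,380,201,.135))
f=lambda c,x,y,w,h,k:cv2.resize(c['frame'][y:y+h,x:x+w,::-1],None,fx=k,fy=k,interpolation=cv2.INTER_CUBIC)
a=f(t,230,145,66,75,6); b=f(t,330,180,66,50,6); b=np.vstack([b,np.zeros((150,396,3),np.uint8)])
c1=f(s,240,200,66,75,6)
cv2.imwrite('pics/crop.png',np.hstack([a,b])); print(a.shape)
E
```

```text
drive [0.58047311 0.16254069 0.064     ] spindle [0.56565585 0.1591532  0.09      ] stand [ 0.51172916 -0.14607741  0.085     ] [ 0.49732925 -0.10500515  0.135     ] [ 0.52214861 -0.19012666  0.135     ]
(450, 396, 3)
```

View pics/crop.png

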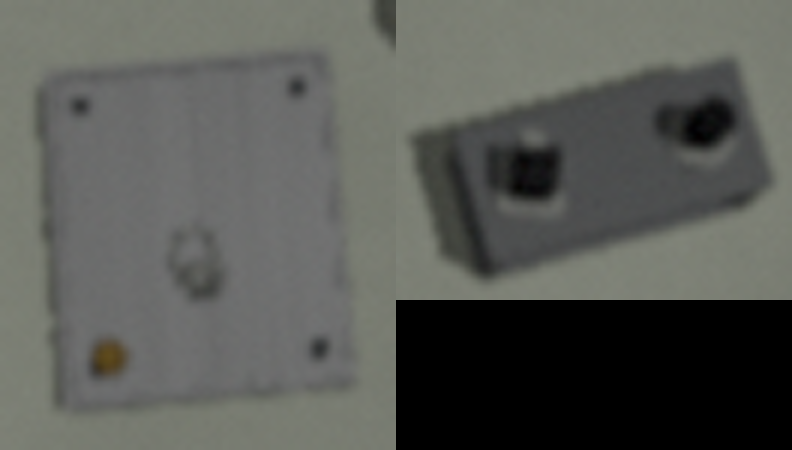

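Cropped top view: the square pick hangs in the left slot at px ~(351,209), with its tab towards image-up (about world +x). The round awl is at right, and the ring's loop points image-up with a slight left turn. Coarse poses are good enough to bring the wrist camera over the stand.

```bash
python3 -c "
from h import *
from station import r
c=snap('wrist','w0'); s=r.sense(); R=np.array(s['ee_rot']); print(c['K'][0,0],R.T@(c['xyz']-np.array(s['tcp_pos'])), (R.T@c['orientation']).round(3))"
python3 -m jog '{"delta_pos":[[20,-35,8],[20,-35,8],[20,-35,8],[20,-35,8],[20,-35,8],[20,-35,0],[20,-35,0],[20,-35,0],[10,-38,0],[10,-38,0]],"rot":[[0,0,0],[0,0,0],[0,0,0],[0,0,0],[0,0,0],[0,0,0],[0,0,0],[0,0,0],[0,0,0],[0,0,0]],"grip":[100,100,100,100,100,100,100,100,100,100]}'
```

```text
303.9750799294668 [ 0.07849977 -0.00022244 -0.13611728] [[ 0.     0.958  0.285]
 [ 1.     0.    -0.001]
 [-0.001  0.285 -0.958]]
time_s: 0.98
tcp_pos: [0.4559, 0.203, 0.2872]
ee_rot: [[0.897, -0.441, -0.0], [-0.441, -0.897, -0.0], [-0.0, 0.0, -1.0]]
wrist_force: [0.9, -0.2, -1.0]
gripper_width: 0.998
```

```bash

python3 -m jog '{"delta_pos":[[30,-13,-18],[30,-13,-18],[30,-13,-18],[10,-6,-13],[0,0,0],[0,0,0]],"rot":[[0,0,0],[0,0,0],[0,0,0],[0,0,0],[0,0,0],[0,0,0]],"grip":[100,100,100,100,100,100]}'
python3 -c "
from h import *
c=snap('wrist','w1'); cv2.imwrite('pics/w1.png',c['frame'][:,:,::-1])"
```

```text
time_s: 1.48
tcp_pos: [0.5552, 0.1593, 0.2192]
ee_rot: [[0.897, -0.442, -0.003], [-0.442, -0.897, -0.002], [-0.002, 0.003, -1.0]]
wrist_force: [0.3, 0.7, 0.3]
gripper_width: 0.998
```

View pics/w1.png

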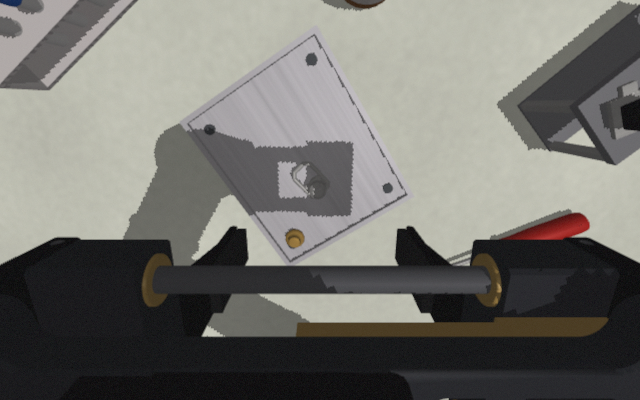

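The wrist view shows the deck with corners at about (317,27), (181,124), (290,262) and (407,194), the ring and spindle at (308,180), and the nut at (295,239). I'll crop around the ring.

```bash
python3 - <<'E'
from h import *
c=np.load('w1.npz')
P=[onz(c,u,v,.069) for u,v in [(317,27),(181,124),(290,262),(407,194)]]
for p in P: print(p.round(4))
ct=np.mean(P,0); print('centre',ct,[np.linalg.norm(P[i]-P[(i+1)%4]).round(4) for i in range(4)])
# long axis: between P0(top) and ... 
for i in range(4): d=P[(i+1)%4]-P[i]; print(np.degrees(np.arctan2(d[1],d[0])).round(2))
o=cv2.resize(c['frame'][145:215,270:350,::-1],None,fx=9,fy=8.5,interpolation=cv2.INTER_CUBIC)
o=cv2.resize(c['frame'][145:215,270:350,::-1],None,fx=8,fy=8,interpolation=cv2.INTER_CUBIC)
o=np.clip(o.astype(float)*1.5,0,255).astype(np.uint8)
cv2.imwrite('pics/w1c.png',o)
E
```

```text
[0.6823 0.1002 0.069 ]
[0.666  0.2479 0.069 ]
[0.4962 0.2246 0.069 ]
[0.5113 0.0864 0.069 ]
centre [0.58895348 0.16478097 0.069     ] [np.float64(0.1486), np.float64(0.1714), np.float64(0.1391), np.float64(0.1716)]
96.33
-172.2
-83.76
4.63
```

View pics/w1c.png

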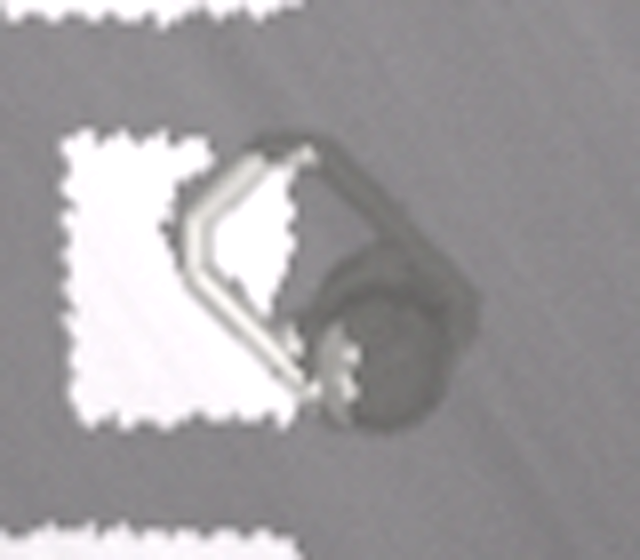

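In the crop the spindle top is at about (318,189) full-frame. The loop's cross wire runs from (294,174) to (308,164), and its sides slope 45° up-left. My deck size came out about 5% small, so I'll check it against the top view and the spindle and ring rays.

```bash
python3 - <<'E'
from h import *
c=np.load('w1.npz');t=np.load('top0.npz');s=np.load('scene0.npz')
def rep(n,P):
    P=np.array(P); print(n,'ctr',P.mean(0).round(4),[np.linalg.norm(P[i]-P[(i+1)%4]).round(4) for i in range(4)],[np.degrees(np.arctan2(*(P[(i+1)%4]-P[i])[1::-1])).round(1) for i in range(4)])
rep('top',[onz(t,230+u/6,145+v/6,.069) for u,v in [(326,52),(45,75),(62,408),(352,383)]])
rep('wrist',[onz(c,u,v,.069) for u,v in [(317,27),(181,124),(290,262),(407,194)]])
# deck mask in both views: neutral/purple vs greenish bench
for n,c_,seed in [('top',t,(250,170)),('wrist',c,(300,100))]:
    f=c_['frame'].astype(int); m=((f[:,:,1]-f[:,:,2]<2)&(f.sum(2)>150)).astype(np.uint8)
    m=cv2.morphologyEx(m,cv2.MORPH_OPEN,np.ones((3,3)))
    k,l=cv2.connectedComponents(m); q=(l==l[seed[1],seed[0]]).astype(np.uint8)
    cs,_=cv2.findContours(q,cv2.RETR_EXTERNAL,cv2.CHAIN_APPROX_NONE); z=max(cs,key=cv2.contourArea)
    P=np.array([onz(c_,*p[0],.069)[:2] for p in z],np.float32); b=cv2.minAreaRect(P); print(n,q.sum(),b)
g=lambda u,v,z:onz(c,270+u/8,145+v/8,z).round(4)
print('spindle top wrist',g(385,355,.097),'top cam',onz(t,230+205/6,145+285/6,.097).round(4))
zt=.073
A=g(190,240,zt);B=g(305,150,zt);L=g(310,390,zt);R=g(475,305,zt)
print('cross wire mid',(A+B)/2,'sides',A,L,B,R)
for d in (A-L,B-R): print(np.degrees(np.arctan2(d[1],d[0])))
E
```

```text
top ctr [0.586 0.163 0.069] [np.float64(0.1473), np.float64(0.1764), np.float64(0.1486), np.float64(0.1762)] [np.float64(95.6), np.float64(-174.7), np.float64(-84.3), np.float64(5.7)]
wrist ctr [0.589  0.1648 0.069 ] [np.float64(0.1486), np.float64(0.1714), np.float64(0.1391), np.float64(0.1716)] [np.float64(96.3), np.float64(-172.2), np.float64(-83.8), np.float64(4.6)]
top 2279 ((0.5875428318977356, 0.16515418887138367), (0.17464269697666168, 0.14550749957561493), 6.170040130615234)
wrist 28779 ((0.5870658755302429, 0.1648513674736023), (0.18018803000450134, 0.14968588948249817), 6.198314666748047)
spindle top wrist [0.5613 0.159  0.097 ] top cam [0.5504 0.1543 0.097 ]
cross wire mid [0.5801 0.1681 0.073 ] sides [0.5783 0.1767 0.073 ] [0.5554 0.1723 0.073 ] [0.5819 0.1595 0.073 ] [0.5561 0.1497 0.073 ]
10.876246883130987
20.799028408841547
```

Using the deck mask, the wrist view gives 180.2 x 149.7 mm, matching the spec, with centre (0.5871,0.1649) and yaw 6.2°. That puts the spindle at about (0.557,0.162) and the ring yaw at about 16°. Next I move to the stand.

```bash

python3 -m jog '{"delta_pos":[[-6,-30,10],[-6,-30,10],[-6,-30,10],[-8,-35,10],[-8,-35,10],[-8,-35,0],[-8,-35,0],[-8,-34,0],[0,0,0],[0,0,0]],"rot":[[0,0,5],[0,0,6],[0,0,6],[0,0,6],[0,0,6],[0,0,6],[0,0,6],[0,0,1],[0,0,0],[0,0,0]],"grip":[100,100,100,100,100,100,100,100,100,100]}'
python3 -c "
from h import *
c=snap('wrist','w2'); cv2.imwrite('pics/w2.png',c['frame'][:,:,::-1])"
```

```text
time_s: 2.37
tcp_pos: [0.497, -0.1046, 0.2723]
ee_rot: [[0.962, 0.271, 0.003], [0.271, -0.962, 0.0], [0.003, 0.001, -1.0]]
wrist_force: [-0.1, 0.7, -0.7]
gripper_width: 0.999
```

View pics/w2.png

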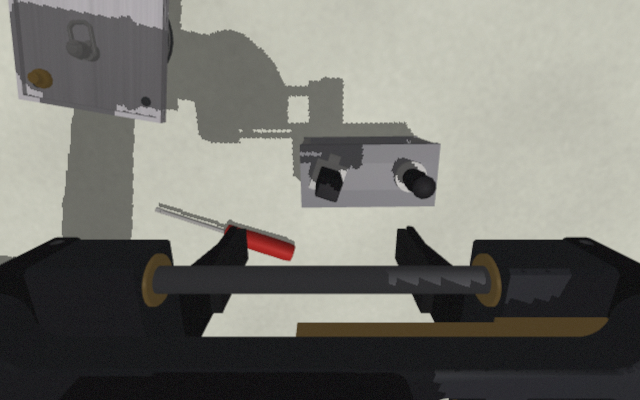

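The stand plate spans px (300,143) to (440,208). The pick handle is at (327,183) and turned slightly, and the awl is at (420,184). I'll crop and measure.

```bash
python3 - <<'E'
from h import *
c=np.load('w2.npz')
f=c['frame'].astype(int); m=((f[:,:,1]-f[:,:,2]<2)&(f.sum(2)>60)).astype(np.uint8)
m[:135]=0; m[212:]=0; m[:,:295]=0; m[:,450:]=0
cs,_=cv2.findContours(m,cv2.RETR_EXTERNAL,cv2.CHAIN_APPROX_NONE); z=max(cs,key=cv2.contourArea)
print(cv2.boundingRect(z)); P=np.array([onz(c,*p[0],.085)[:2] for p in z],np.float32); print(cv2.minAreaRect(P))
o=cv2.resize(c['frame'][135:215,295:445,::-1],None,fx=5.3,fy=5.3,interpolation=cv2.INTER_CUBIC)
cv2.imwrite('pics/w2c.png',np.clip(o.astype(float)*1.6,0,255).astype(np.uint8))
E
```

```text
(300, 136, 140, 71)
((0.5182410478591919, -0.15231290459632874), (0.07767841219902039, 0.14937707781791687), 15.750889778137207)
```

View pics/w2c.png

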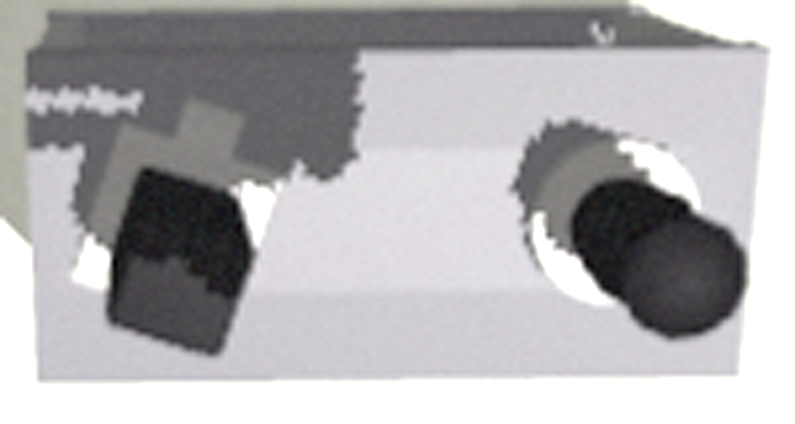

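```bash
python3 - <<'E'
from h import *
c=np.load('w2.npz')
g=lambda u,v,z:onz(c,295+u/5.3,135+v/5.3,z)
ang=lambda d:np.degrees(np.arctan2(d[1],d[0])).round(1)
C=[g(*p,.085) for p in [(27,50),(767,47),(738,375),(40,380)]]
print([np.linalg.norm(C[i]-C[(i+1)%4]).round(4) for i in range(4)],[ang(C[(i+1)%4]-C[i]) for i in range(4)]); ct=np.mean(C,0); print('stand',ct)
y=(C[0]+C[3]-C[1]-C[2]); y/=np.linalg.norm(y); print('yaw',ang(y)-90,'slots',ct+.045*y,ct-.045*y)
F=[g(*p,.089) for p in [(125,122),(285,178),(72,275)]]
print('flange',ang(F[1]-F[0])-90+180,ang(F[0]-F[2]),np.linalg.norm(F[1]-F[0]),np.linalg.norm(F[2]-F[0]),'ctr',(F[1]+F[2])/2)
T=[g(*p,.089) for p in [(190,97),(243,118)]]; print('tab',ang(T[1]-T[0])+90,np.linalg.norm(T[1]-T[0]),T)
H=[g(*p,.135) for p in [(107,320),(218,355),(252,255)]]
print('handle top',ang(H[1]-H[0])+90,ang(H[2]-H[1]),np.linalg.norm(H[1]-H[0]),np.linalg.norm(H[2]-H[1]),'ctr',(H[0]+H[2])/2)
E
```

```text
[np.float64(0.148), np.float64(0.0692), np.float64(0.1481), np.float64(0.0697)] [np.float64(-74.0), np.float64(-163.0), np.float64(106.2), np.float64(16.9)]
stand [ 0.5142285  -0.15426952  0.085     ]
yaw 16.099999999999994 slots [ 0.50177065 -0.11102831  0.085     ] [ 0.52668635 -0.19751073  0.085     ]
flange -3.6999999999999886 -3.3 0.034253431763192545 0.033527361414779445 ctr [ 0.50124129 -0.11174375  0.089     ]
tab -5.900000000000006 0.011436726114119423 [array([ 0.52742202, -0.10673845,  0.089     ]), array([ 0.52625541, -0.11811552,  0.089     ])]
handle top -2.5 -1.5 0.020840603059828156 0.019289106410460877 ctr [ 0.50094369 -0.11093287  0.135     ]
```

Sizes check out: plate 148 x 69.5 mm, flange 34 x 33.5 mm. The pick is at (0.5013,-0.1115) with yaw -3.5°, and slot_a at (0.5018,-0.1110) agrees.

```bash

python3 -m jog '{"delta_pos":[[2,-3,0],[2,-4,0],[0,0,0],[0,0,-25],[0,0,-25],[0,0,-25],[0,0,-25],[0,0,-20],[0,0,-15],[0,0,0]],"rot":[[0,0,-6.5],[0,0,-6.5],[0,0,-6.2],[0,0,0],[0,0,0],[0,0,0],[0,0,0],[0,0,0],[0,0,0],[0,0,0]],"grip":[60,60,60,60,60,60,60,60,60,60]}'
```

```text
time_s: 3.25
tcp_pos: [0.5, -0.1093, 0.1329]
ee_rot: [[0.998, -0.057, -0.006], [-0.057, -0.998, 0.0], [-0.006, 0.0, -1.0]]
wrist_force: [-0.1, -0.3, -0.4]
gripper_width: 0.602
```

```bash

python3 -m jog '{"delta_pos":[[1,-2,-5],[0,0,-5],[0,0,0],[0,0,0]],"rot":[[0,0,0],[0,0,0],[0,0,0],[0,0,0]],"grip":[60,60,60,60]}'
python3 -m jog '{"delta_pos":[[0,0,0],[0,0,0],[0,0,0],[0,0,0],[0,0,0],[0,0,0]],"rot":[[0,0,0],[0,0,0],[0,0,0],[0,0,0],[0,0,0],[0,0,0]],"grip":[0,0,0,0,0,0]}'
```

```text
time_s: 3.58
tcp_pos: [0.5031, -0.1128, 0.1262]
ee_rot: [[0.998, -0.058, 0.001], [-0.058, -0.998, 0.0], [0.001, -0.0, -1.0]]
wrist_force: [-0.8, -0.0, 0.2]
gripper_width: 0.605
time_s: 4.08
tcp_pos: [0.5028, -0.1131, 0.1257]
ee_rot: [[0.998, -0.059, 0.001], [-0.059, -0.998, 0.0], [0.001, -0.0, -1.0]]
wrist_force: [-0.1, 0.6, 0.5]
gripper_width: 0.252
```

The grip holds at 21.9 mm, which matches the 22 mm handle. I lift it, then carry it towards the drive and turn it to the ring's yaw.

```bash

python3 -m jog '{"delta_pos":[[0,0,5],[0,0,15],[0,0,20],[0,0,20],[0,0,20],[0,0,20],[0,0,15],[0,0,0],[0,0,0],[0,0,0]],"rot":[[0,0,0],[0,0,0],[0,0,0],[0,0,0],[0,0,0],[0,0,0],[0,0,0],[0,0,0],[0,0,0],[0,0,0]],"grip":[0,0,0,0,0,0,0,0,0,0]}'
python3 -m jog '{"delta_pos":[[2,20,0],[2,30,0],[3,35,0],[3,35,0],[3,35,0],[3,35,0],[2,35,0],[2,30,0],[1,13,0],[0,0,0]],"rot":[[0,0,2.5],[0,0,2.5],[0,0,2.5],[0,0,2.5],[0,0,2.5],[0,0,2.5],[0,0,2.5],[0,0,2],[0,0,0],[0,0,0]],"grip":[0,0,0,0,0,0,0,0,0,0]}'
python3 -m jog '{"delta_pos":[[0,0,0],[0,0,0],[0,0,0]],"rot":[[0,0,0],[0,0,0],[0,0,0]],"grip":[0,0,0]}'
python3 -c "
from h import *
c=snap('wrist','w3'); cv2.imwrite('pics/w3.png',c['frame'][:,:,::-1])"
```

```text
time_s: 4.92
tcp_pos: [0.5017, -0.113, 0.2393]
ee_rot: [[0.998, -0.059, -0.002], [-0.059, -0.998, 0.0], [-0.002, -0.0, -1.0]]
wrist_force: [-0.5, -0.2, -1.7]
gripper_width: 0.247
time_s: 5.75
tcp_pos: [0.5233, 0.1572, 0.2386]
ee_rot: [[0.96, 0.281, -0.003], [0.281, -0.96, -0.001], [-0.003, 0.001, -1.0]]
wrist_force: [0.3, -1.7, -0.6]
gripper_width: 0.248
time_s: 6.0
tcp_pos: [0.5234, 0.1536, 0.2401]
ee_rot: [[0.961, 0.276, -0.001], [0.276, -0.961, -0.001], [-0.001, 0.0, -1.0]]
wrist_force: [1.1, 0.5, -0.6]
gripper_width: 0.254
```

View pics/w3.png

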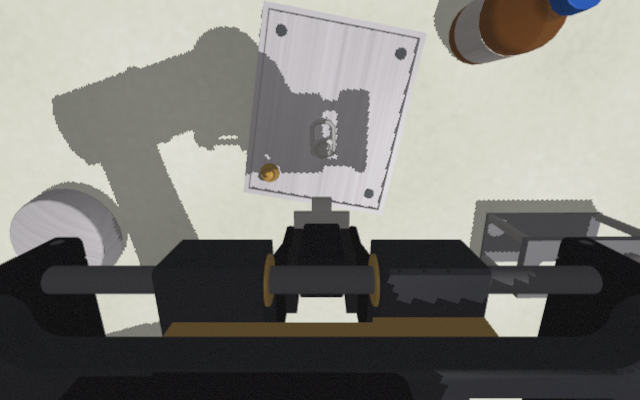

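The pick is held straight, with the flange tab at (321,205). The ring with its loop up is at (322,135), the deck is tilted and the nut is at (268,173). I'll crop the ring and the tab.

```bash
python3 - <<'E'
from h import *
c=np.load('w3.npz')
o=cv2.resize(c['frame'][110:170,295:350,::-1],None,fx=8,fy=8,interpolation=cv2.INTER_CUBIC)
p=cv2.resize(c['frame'][190:235,290:355,::-1],None,fx=5,fy=5,interpolation=cv2.INTER_CUBIC)
p=np.vstack([p,np.zeros((480-p.shape[0],p.shape[1],3),np.uint8)])
cv2.imwrite('pics/w3c.png',np.clip(np.hstack([o,p]).astype(float)*1.7,0,255).astype(np.uint8)); print(o.shape,p.shape)
f=c['frame'].astype(int); m=((f[:,:,1]-f[:,:,2]<2)&(f.sum(2)>150)).astype(np.uint8)
m=cv2.morphologyEx(m,cv2.MORPH_OPEN,np.ones((3,3))); m[200:,:]=0
k,l=cv2.connectedComponents(m); q=(l==l[60,340]).astype(np.uint8)
cs,_=cv2.findContours(q,cv2.RETR_EXTERNAL,cv2.CHAIN_APPROX_NONE); z=max(cs,key=cv2.contourArea)
P=np.array([onz(c,*a[0],.069)[:2] for a in z],np.float32); print(cv2.minAreaRect(P))
E
```

```text
(480, 440, 3) (480, 325, 3)
((0.5877506136894226, 0.16493242979049683), (0.17870065569877625, 0.14956772327423096), 6.2262396812438965)
```

View pics/w3c.png

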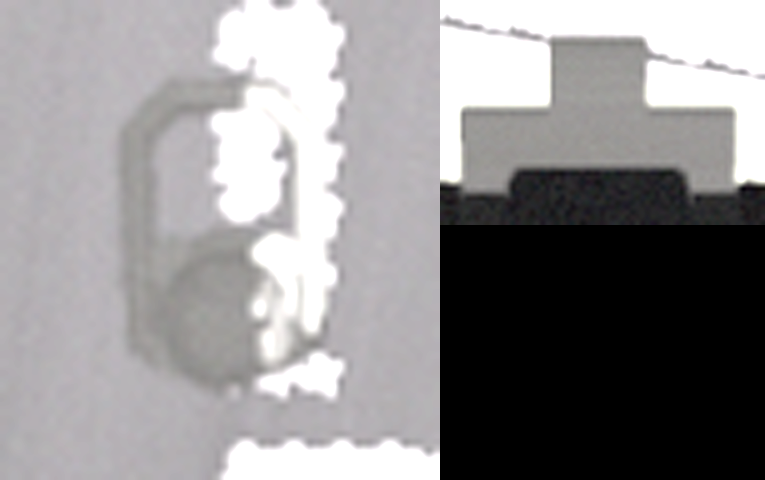

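```bash
python3 - <<'E'
from h import *
from station import r
c=np.load('w3.npz'); st=r.sense(); tcp=np.array(st['tcp_pos']);R=np.array(st['ee_rot'])
g=lambda u,v,z:onz(c,295+u/8,110+v/8,z)
ang=lambda d:np.degrees(np.arctan2(d[1],d[0])).round(1)
z=.073
LT,LB,RT,RB=g(137,150,z),g(143,320,z),g(312,150,z),g(313,320,z)
print('side angles',ang(LT-LB),ang(RT-RB),'width',np.linalg.norm(LT-RT))
X=g(222,93,z); S=np.array([.5575,.1617,z]); d=X-S; print('cross',X,'dist',np.linalg.norm(d),'ang',ang(d), 'spindle top',g(235,310,.097))
M=(LT+RT+LB+RB)/4-S; print('mid sides ang',M,ang(M))
h=lambda u,v,z:onz(c,290+(u-440)/5,190+v/5,z)
zf=tcp[2]-.0407+.004
F=[h(*p,zf) for p in [(462,109),(735,109),(550,38),(645,38)]]
for p in F: print((R.T@(p-tcp)).round(4))
print('ring yaw tool',ang(R[:,0]), tcp)
E
```

```text
side angles 17.6 17.1 width 0.021409165637756068
cross [0.58283196 0.16903644 0.073     ] dist 0.026372929913384642 ang 16.2 spindle top [0.56121259 0.16138214 0.097     ]
mid sides ang [8.95519330e-03 2.05129433e-03 1.38777878e-17] 12.9
[ 0.0158 -0.0163  0.0367]
[0.0158 0.0167 0.0367]
[ 0.0248 -0.0056  0.0367]
[0.0248 0.0057 0.0367]
ring yaw tool 16.0 [0.52346726 0.15362119 0.24034455]
```

The ring yaw is about 17°, with the cross wire 26.4 mm from the spindle (26 expected). The pick origin sits at tool x -1.2 mm. The pick axis should be 14.3 mm along the ring's x, at (0.5712,0.1659). I'll hover there and estimate the toe depth from the scene camera.

```bash

python3 -m jog '{"delta_pos":[[12,3,-5],[12,3,-5],[12,3,-5],[9,3,-5],[4,0.6,-5],[0,0,0],[0,0,0],[0,0,0],[0,0,0],[0,0,0]],"rot":[[0,0,1],[0,0,0],[0,0,0],[0,0,0],[0,0,0],[0,0,0],[0,0,0],[0,0,0],[0,0,0],[0,0,0]],"grip":[0,0,0,0,0,0,0,0,0,0]}'
python3 - <<'E'
from h import *
from station import r
c=snap('scene','s4'); st=r.sense(); tcp=np.array(st['tcp_pos']);R=np.array(st['ee_rot']); print(tcp)
o=tcp+R@np.array([-.0012,.0002,.0407]); print('origin',o)
x=R[:,0]
for d in (0,.045,.055,.065,.075): print(d,(( proj(c,o+x*.0-[0,0,d])-[355,170])*9).round(1),((proj(c,o+x*.007-[0,0,d])-[355,170])*9).round(1))
o=cv2.resize(c['frame'][170:230,355:440,::-1],None,fx=9,fy=9,interpolation=cv2.INTER_CUBIC)
cv2.imwrite('pics/s4c.png',np.clip(o.astype(float)*1.5,0,255).astype(np.uint8))
E
```

```text
time_s: 6.88
tcp_pos: [0.5725, 0.1675, 0.2161]
ee_rot: [[0.956, 0.295, 0.001], [0.295, -0.956, 0.0], [0.001, -0.0, -1.0]]
wrist_force: [0.3, -0.0, -2.5]
gripper_width: 0.248
[0.57246193 0.16756063 0.21613092]
origin [0.57140401 0.16703446 0.17542989]
0 [264.2 130.8] [282.3 140.5]
0.045 [251.3 242.7] [268.9 252.5]
0.055 [248.5 266.8] [266.1 276.7]
0.065 [245.8 290.7] [263.2 300.6]
0.075 [243.  314.3] [260.4 324.3]
```

View pics/s4c.png

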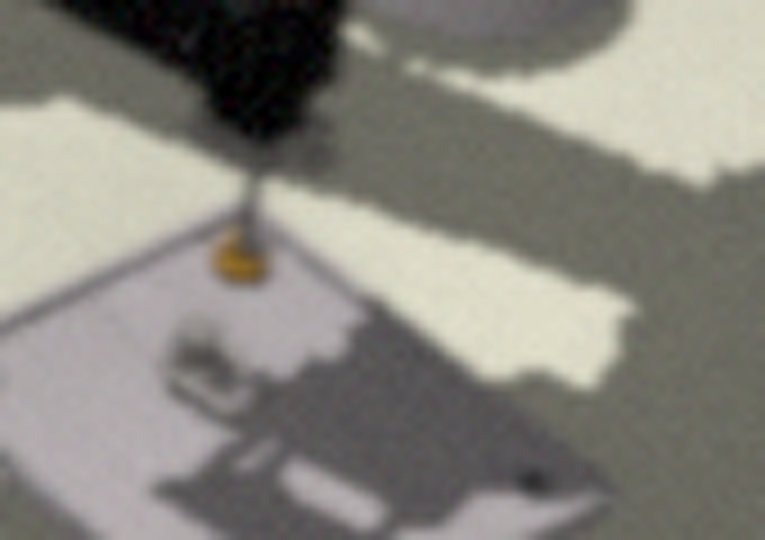

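The scene crop shows the shank ending at about crop (252,245), in front of the nut, which gives a toe depth of about 45 to 50 mm. I'll descend to TCP z ≈ 0.165 (safe for depths up to 59 mm), trimming y by -1 mm.

```bash

python3 -m jog '{"delta_pos":[[0,-1,-8],[0,0,-10],[0,0,-10],[0,0,-10],[0,0,-8],[0,0,-4],[0,0,0],[0,0,0],[0,0,0],[0,0,0]],"rot":[[0,0,0],[0,0,0],[0,0,0],[0,0,0],[0,0,0],[0,0,0],[0,0,0],[0,0,0],[0,0,0],[0,0,0]],"grip":[0,0,0,0,0,0,0,0,0,0]}'
python3 -m jog '{"delta_pos":[[0,0,-1],[0,0,0],[0,0,0]],"rot":[[0,0,0],[0,0,0],[0,0,0]],"grip":[0,0,0]}'

```

```text
time_s: 7.77
tcp_pos: [0.573, 0.1667, 0.1662]
ee_rot: [[0.956, 0.295, 0.001], [0.295, -0.956, 0.001], [0.001, -0.0, -1.0]]
wrist_force: [-0.5, -0.1, -0.1]
gripper_width: 0.249
time_s: 8.02
tcp_pos: [0.5727, 0.1665, 0.1647]
ee_rot: [[0.956, 0.294, 0.0], [0.294, -0.956, 0.0], [0.0, -0.0, -1.0]]
wrist_force: [-0.3, 0.0, -1.2]
gripper_width: 0.251
```

```bash

python3 -m jog '{"delta_pos":[[0,0,-1],[0,0,-1],[0,0,-1],[0,0,0],[0,0,0],[0,0,0]],"rot":[[0,0,0],[0,0,0],[0,0,0],[0,0,0],[0,0,0],[0,0,0]],"grip":[0,0,0,0,0,0]}'
```

```text
time_s: 8.52
tcp_pos: [0.5726, 0.1665, 0.1615]
ee_rot: [[0.956, 0.295, -0.0], [0.295, -0.956, -0.0], [-0.0, 0.0, -1.0]]
wrist_force: [-0.0, -0.4, -1.7]
gripper_width: 0.255
```

```bash

python3 -m jog '{"delta_pos":[[0,0,-1],[0,0,0],[0,0,0]],"rot":[[0,0,0],[0,0,0],[0,0,0]],"grip":[0,0,0]}'
```

```text
time_s: 8.77
tcp_pos: [0.5726, 0.1665, 0.1605]
ee_rot: [[0.956, 0.294, -0.0], [0.294, -0.956, -0.0], [-0.0, 0.0, -1.0]]
wrist_force: [-0.3, -0.8, -0.5]
gripper_width: 0.249
```

```bash

python3 -m jog '{"delta_pos":[[0,0,-1],[0,0,0],[0,0,0]],"rot":[[0,0,0],[0,0,0],[0,0,0]],"grip":[0,0,0]}'
```

```text
time_s: 9.02
tcp_pos: [0.5726, 0.1665, 0.1595]
ee_rot: [[0.956, 0.294, -0.0], [0.294, -0.956, -0.0], [-0.0, 0.0, -1.0]]
wrist_force: [-1.2, -0.7, -1.5]
gripper_width: 0.252
```

```bash

python3 -m jog '{"delta_pos":[[0,0,-1],[0,0,0],[0,0,0]],"rot":[[0,0,0],[0,0,0],[0,0,0]],"grip":[0,0,0]}'
```

```text
time_s: 9.27
tcp_pos: [0.5726, 0.1665, 0.1585]
ee_rot: [[0.956, 0.294, -0.0], [0.294, -0.956, -0.0], [-0.0, 0.0, -1.0]]
wrist_force: [-0.6, 0.9, -1.5]
gripper_width: 0.251
```

```bash

python3 -m jog '{"delta_pos":[[0,0,-1],[0,0,0],[0,0,0]],"rot":[[0,0,0],[0,0,0],[0,0,0]],"grip":[0,0,0]}'
```

```text
time_s: 9.52
tcp_pos: [0.5726, 0.1665, 0.1575]
ee_rot: [[0.956, 0.295, -0.0], [0.295, -0.956, -0.0], [-0.0, 0.0, -1.0]]
wrist_force: [0.5, 0.8, -0.1]
gripper_width: 0.25
```

```bash

python3 -m jog '{"delta_pos":[[0,0,-1],[0,0,0],[0,0,0]],"rot":[[0,0,0],[0,0,0],[0,0,0]],"grip":[0,0,0]}'
```

```text
time_s: 9.77
tcp_pos: [0.5726, 0.1665, 0.1564]
ee_rot: [[0.956, 0.294, -0.0], [0.294, -0.956, -0.0], [-0.0, 0.0, -1.0]]
wrist_force: [0.7, -0.3, -1.4]
gripper_width: 0.251
```

```bash

python3 -m jog '{"delta_pos":[[0,0,-1],[0,0,0],[0,0,0]],"rot":[[0,0,0],[0,0,0],[0,0,0]],"grip":[0,0,0]}'
```

```text
time_s: 10.02
tcp_pos: [0.5726, 0.1665, 0.1555]
ee_rot: [[0.956, 0.295, -0.0], [0.295, -0.956, -0.0], [-0.0, 0.0, -1.0]]
wrist_force: [0.0, 0.0, -1.3]
gripper_width: 0.254
```

```bash

python3 -m jog '{"delta_pos":[[0,0,-1],[0,0,0],[0,0,0]],"rot":[[0,0,0],[0,0,0],[0,0,0]],"grip":[0,0,0]}'
```

```text
time_s: 10.27
tcp_pos: [0.5726, 0.1665, 0.1545]
ee_rot: [[0.956, 0.294, -0.0], [0.294, -0.956, -0.0], [-0.0, 0.0, -1.0]]
wrist_force: [-0.8, 1.1, -0.8]
gripper_width: 0.247
```

```bash

python3 -m jog '{"delta_pos":[[0,0,-1],[0,0,0],[0,0,0]],"rot":[[0,0,0],[0,0,0],[0,0,0]],"grip":[0,0,0]}'
```

```text
time_s: 10.52
tcp_pos: [0.5726, 0.1665, 0.1534]
ee_rot: [[0.956, 0.294, -0.0], [0.294, -0.956, -0.0], [-0.0, 0.0, -1.0]]
wrist_force: [0.2, 0.7, -1.2]
gripper_width: 0.25
```

```bash

python3 -m jog '{"delta_pos":[[0,0,-1],[0,0,0],[0,0,0]],"rot":[[0,0,0],[0,0,0],[0,0,0]],"grip":[0,0,0]}'
```

```text
time_s: 10.77
tcp_pos: [0.5726, 0.1665, 0.1525]
ee_rot: [[0.956, 0.295, -0.0], [0.295, -0.956, -0.0], [-0.0, 0.0, -1.0]]
wrist_force: [-0.4, 0.1, -1.1]
gripper_width: 0.247
```

```bash

python3 -m jog '{"delta_pos":[[0,0,-1],[0,0,0],[0,0,0]],"rot":[[0,0,0],[0,0,0],[0,0,0]],"grip":[0,0,0]}'
```

```text
time_s: 11.02
tcp_pos: [0.5726, 0.1665, 0.1514]
ee_rot: [[0.956, 0.294, -0.0], [0.294, -0.956, -0.0], [-0.0, 0.0, -1.0]]
wrist_force: [-0.1, -0.1, -1.3]
gripper_width: 0.249
```

```bash

python3 -m jog '{"delta_pos":[[0,0,-1],[0,0,0],[0,0,0]],"rot":[[0,0,0],[0,0,0],[0,0,0]],"grip":[0,0,0]}'
```

```text
time_s: 11.27
tcp_pos: [0.5728, 0.1666, 0.1508]
ee_rot: [[0.956, 0.295, 0.0], [0.295, -0.956, 0.0], [0.0, 0.0, -1.0]]
wrist_force: [0.4, 0.7, 1.5]
gripper_width: 0.251
```

```bash

python3 -m jog '{"delta_pos":[[0,0,-0.2],[0,0,0],[0,0,0]],"rot":[[0,0,0],[0,0,0],[0,0,0]],"grip":[0,0,0]}'
```

```text
time_s: 11.52
tcp_pos: [0.5728, 0.1666, 0.1507]
ee_rot: [[0.956, 0.295, 0.001], [0.295, -0.956, 0.0], [0.001, 0.0, -1.0]]
wrist_force: [0.2, 0.4, 1.6]
gripper_width: 0.251
```

Contact at TCP z 0.1507: the net force is about 3 N up, implying a toe depth of 46 mm. Resting on the ring or collar would need a depth under 45, so this is the deck. I'll press a hair more and hold.

```bash

python3 -m jog '{"delta_pos":[[0,0,-0.3],[0,0,0],[0,0,0],[0,0,0]],"rot":[[0,0,0],[0,0,0],[0,0,0],[0,0,0]],"grip":[0,0,0,0]}'
```

```text
time_s: 11.85
tcp_pos: [0.5728, 0.1666, 0.1505]
ee_rot: [[0.956, 0.295, 0.001], [0.295, -0.956, 0.0], [0.001, 0.0, -1.0]]
wrist_force: [-1.2, -0.7, 3.1]
gripper_width: 0.251
```

Resting at about 4 N for over 0.3 s. Now I raise 2.5 mm so the toe is off the deck but below the wire, then take up the free travel along the ring's +x (17°).

```bash

python3 -m jog '{"delta_pos":[[0,0,1.5],[0,0,1],[1.9,0.6,0],[1.9,0.6,0],[1.9,0.6,0],[0,0,0],[0,0,0],[0,0,0]],"rot":[[0,0,0],[0,0,0],[0,0,0],[0,0,0],[0,0,0],[0,0,0],[0,0,0],[0,0,0]],"grip":[0,0,0,0,0,0,0,0]}'
```

```text
time_s: 12.52
tcp_pos: [0.5783, 0.1683, 0.1523]
ee_rot: [[0.956, 0.294, -0.0], [0.294, -0.956, -0.0], [-0.0, 0.0, -1.0]]
wrist_force: [0.2, 0.4, -1.1]
gripper_width: 0.251
```

```bash

python3 -m jog '{"delta_pos":[[1,0.3,0],[1,0.3,0],[0,0,0],[0,0,0]],"rot":[[0,0,0],[0,0,0],[0,0,0],[0,0,0]],"grip":[0,0,0,0]}'
```

```text
time_s: 12.85
tcp_pos: [0.5803, 0.1689, 0.1525]
ee_rot: [[0.956, 0.295, -0.0], [0.295, -0.956, -0.0], [-0.0, 0.0, -1.0]]
wrist_force: [0.8, -0.1, -1.4]
gripper_width: 0.25
```

```bash

python3 -m jog '{"delta_pos":[[1,0.3,0],[1,0.3,0],[0,0,0],[0,0,0]],"rot":[[0,0,0],[0,0,0],[0,0,0],[0,0,0]],"grip":[0,0,0,0]}'
```

```text
time_s: 13.18
tcp_pos: [0.5816, 0.1691, 0.1521]
ee_rot: [[0.956, 0.294, -0.002], [0.294, -0.956, -0.001], [-0.002, 0.0, -1.0]]
wrist_force: [-2.0, 0.2, -1.7]
gripper_width: 0.25
```

```bash

python3 -m jog '{"delta_pos":[[1,0.3,0],[1,0.3,0],[0,0,0],[0,0,0]],"rot":[[0,0,0],[0,0,0],[0,0,0],[0,0,0]],"grip":[0,0,0,0]}'; python3 -c "
from station import r; print(r.sense()['moment'])"
```

```text
time_s: 13.52
tcp_pos: [0.583, 0.1694, 0.1519]
ee_rot: [[0.956, 0.294, -0.004], [0.294, -0.956, -0.002], [-0.004, 0.0, -1.0]]
wrist_force: [-5.2, -0.9, 0.2]
gripper_width: 0.251
[-0.62540873  1.75781832 -0.02500928]
```

```bash

python3 -m jog '{"delta_pos":[[1,0.3,0],[1,0.3,0],[0,0,0],[0,0,0]],"rot":[[0,0,0],[0,0,0],[0,0,0],[0,0,0]],"grip":[0,0,0,0]}'; python3 -c "
from station import r; print(r.sense()['moment'])"
```

```text
time_s: 13.85
tcp_pos: [0.5851, 0.1701, 0.1519]
ee_rot: [[0.956, 0.294, -0.003], [0.294, -0.956, -0.002], [-0.004, 0.0, -1.0]]
wrist_force: [-4.5, -1.1, -0.2]
gripper_width: 0.252
[-0.62815594  1.75238538  0.07172736]
```

The force has stopped rising (about 4.7 N) while the TCP moved 2 mm, so the handle may be pivoting in the pads. I'll look.

```bash
python3 - <<'E'
from h import *
c=snap('wrist','w5')
o=cv2.resize(c['frame'][150:250,270:375,::-1],None,fx=6,fy=6,interpolation=cv2.INTER_CUBIC)
cv2.imwrite('pics/w5c.png',np.clip(o.astype(float)*1.7,0,255).astype(np.uint8))
E
```

```text
(no output)
```

View pics/w5c.png

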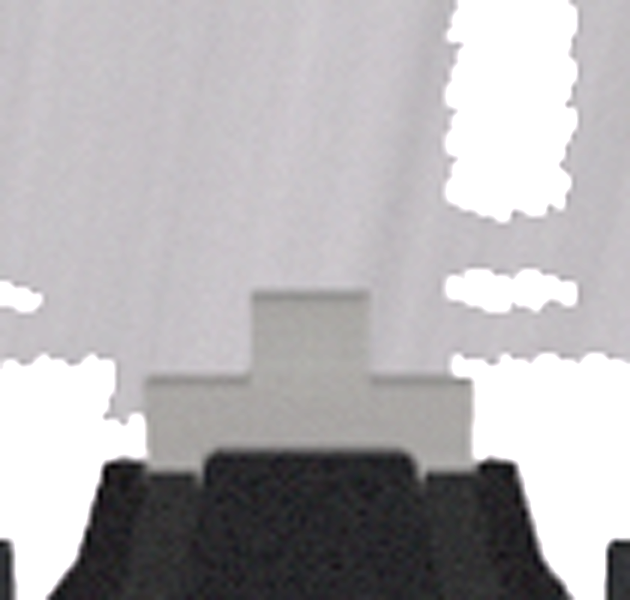

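The tab and flange shifted by only about 1 px, i.e. a tilt of 2 to 3°. Nothing dramatic, so I continue in small steps and watch the force.

```bash

python3 -m jog '{"delta_pos":[[1,0.3,0],[1,0.3,0],[0,0,0],[0,0,0]],"rot":[[0,0,0],[0,0,0],[0,0,0],[0,0,0]],"grip":[0,0,0,0]}'; python3 - <<'E'
from station import r; print(r.sense()['moment'])
from h import *
c=snap('wrist','w6'); f=c['frame'].astype(int)
for x in (300,320,340): 
    col=f[185:235,x].sum(1); print(x,[(185+i,int(col[i+1]-col[i])) for i in np.argsort(-abs(np.diff(col)))[:4]])
c=np.load('w5.npz'); f=c['frame'].astype(int)
for x in (300,320,340): 
    col=f[185:235,x].sum(1); print(x,[(185+i,int(col[i+1]-col[i])) for i in np.argsort(-abs(np.diff(col)))[:4]])
E
```

```text
time_s: 14.23
tcp_pos: [0.5869, 0.1706, 0.1518]
ee_rot: [[0.956, 0.294, -0.004], [0.294, -0.956, -0.002], [-0.004, 0.0, -1.0]]
wrist_force: [-5.3, -2.1, -0.3]
gripper_width: 0.249
[-0.60908126  1.79685757  0.02074045]
300 [(np.int64(228), -125), (np.int64(227), -75), (np.int64(213), -48), (np.int64(212), -42)]
320 [(np.int64(225), -126), (np.int64(224), -67), (np.int64(198), -38), (np.int64(199), -37)]
340 [(np.int64(229), -49), (np.int64(213), -44), (np.int64(228), -44), (np.int64(230), -42)]
300 [(np.int64(228), -125), (np.int64(227), -83), (np.int64(211), -50), (np.int64(212), -39)]
320 [(np.int64(224), -100), (np.int64(225), -68), (np.int64(223), -58), (np.int64(198), -50)]
340 [(np.int64(229), -72), (np.int64(228), -62), (np.int64(211), -43), (np.int64(212), -35)]
```

The flange keeps shifting while the force stays at about 5 N, so the pick pivots about the jaw axis in the pads at roughly 0.35 Nm. The toe stays below the wire, so I can back off, set the pick upright again and turn the tool 90° inside the loop. The jaws then clamp along the pull direction and can resist the tilt.

```bash

python3 -m jog '{"delta_pos":[[-2.9,-0.9,0],[-2.9,-0.9,0],[-2.9,-0.9,0],[-2.9,-0.9,0],[0,0,0],[0,0,0],[0,0,0]],"rot":[[0,0,0],[0.4,-1.27,0],[0.4,-1.27,0],[0.4,-1.27,0],[0,0,0],[0,0,0],[0,0,0]],"grip":[0,0,0,0,0,0,0]}'; python3 - <<'E'
from station import r; print(r.sense()['joints'])
from h import *
c=snap('wrist','w7'); f=c['frame'].astype(int)
for x in (300,320,340): 
    col=f[185:235,x].sum(1); print(x,[(185+i,int(col[i+1]-col[i])) for i in np.argsort(-abs(np.diff(col)))[:4]])
E
```

```text
time_s: 14.87
tcp_pos: [0.5781, 0.1684, 0.1533]
ee_rot: [[0.953, 0.295, 0.069], [0.294, -0.956, 0.022], [0.073, -0.001, -0.997]]
wrist_force: [-0.1, -0.2, -1.8]
gripper_width: 0.251
[ 32.12909755  22.68533465 -13.79292732   1.3518591  -49.48477427
  74.17919892]
300 [(np.int64(228), -122), (np.int64(227), -78), (np.int64(212), -45), (np.int64(214), 24)]
320 [(np.int64(225), -136), (np.int64(224), -78), (np.int64(198), -48), (np.int64(199), -20)]
340 [(np.int64(229), -51), (np.int64(230), -45), (np.int64(212), -40), (np.int64(228), -38)]
```

The force is zero and the pick is roughly upright at about 18 mm along the ring. Joint 6 leaves room for a -90° yaw.

```bash

python3 -m jog '{"delta_pos":[[-0.3,-0.3,0],[-0.2,-0.3,0],[-0.2,-0.2,0],[-0.2,-0.2,0],[-0.1,-0.2,0],[-0.1,-0.2,0],[0,0,0]],"rot":[[0,0,-6],[0,0,-7],[0,0,-7],[0,0,-7],[0,0,-7],[0,0,-7],[0,0,-7]],"grip":[0,0,0,0,0,0,0]}'
python3 -m jog '{"delta_pos":[[0,0,0],[0,0,0],[0,0,0],[0,0,0],[0,0,0],[0,0,0],[0,0,0],[0,0,0],[0,0,0]],"rot":[[0,0,-7],[0,0,-7],[0,0,-7],[0,0,-7],[0,0,-7],[0,0,-7],[0,0,0],[0,0,0],[0,0,0]],"grip":[0,0,0,0,0,0,0,0,0]}'; python3 - <<'E'
from station import r; print(r.sense()['joints'],r.sense()['moment'])
E
```

```text
time_s: 15.5
tcp_pos: [0.5765, 0.1667, 0.1526]
ee_rot: [[0.853, -0.518, 0.061], [-0.517, -0.855, -0.035], [0.07, -0.001, -0.998]]
wrist_force: [0.8, -0.5, -1.5]
gripper_width: 0.249
time_s: 16.25
tcp_pos: [0.576, 0.1665, 0.1525]
ee_rot: [[0.296, -0.955, 0.021], [-0.953, -0.297, -0.066], [0.07, -0.001, -0.998]]
wrist_force: [0.4, 0.1, -1.4]
gripper_width: 0.248
[ 33.40279513  24.26949796 -12.56166828   4.73200037 -54.32742656
 -18.92573904] [ 0.19419648  0.03174495 -0.04298443]
```

Turned freely: force about 0, and the jaw axis now lies along the ring's x. I resume pulling in steps.

```bash

python3 -m jog '{"delta_pos":[[1,0.3,0],[1,0.3,0],[1,0.3,0],[0,0,0],[0,0,0]],"rot":[[0,0,0],[0,0,0],[0,0,0],[0,0,0],[0,0,0]],"grip":[0,0,0,0,0]}'; python3 -c "
from station import r; print(r.sense()['moment'])"
```

```text
time_s: 16.67
tcp_pos: [0.5787, 0.1672, 0.1525]
ee_rot: [[0.294, -0.956, 0.021], [-0.953, -0.295, -0.066], [0.07, -0.0, -0.998]]
wrist_force: [-1.0, 0.1, -1.6]
gripper_width: 0.251
[0.19459945 0.04382741 0.03142555]
```

```bash

python3 -m jog '{"delta_pos":[[1,0.3,0],[1,0.3,0],[0,0,0],[0,0,0]],"rot":[[0,0,0],[0,0,0],[0,0,0],[0,0,0]],"grip":[0,0,0,0]}'; python3 -c "
from station import r; print(r.sense()['moment'])"
```

```text
time_s: 17.0
tcp_pos: [0.5799, 0.1674, 0.1521]
ee_rot: [[0.294, -0.956, 0.019], [-0.953, -0.294, -0.067], [0.07, 0.002, -0.998]]
wrist_force: [-2.5, -1.2, -0.5]
gripper_width: 0.249
[-0.03037593  0.91017625 -0.01110056]
```

```bash

python3 -m jog '{"delta_pos":[[1,0.3,0],[1,0.3,0],[0,0,0],[0,0,0]],"rot":[[0,0,0],[0,0,0],[0,0,0],[0,0,0]],"grip":[0,0,0,0]}'; python3 -c "
from station import r; print(r.sense()['moment'])"
```

```text
time_s: 17.33
tcp_pos: [0.5812, 0.1677, 0.1518]
ee_rot: [[0.293, -0.956, 0.017], [-0.953, -0.294, -0.068], [0.07, 0.004, -0.998]]
wrist_force: [-4.6, -2.0, -0.4]
gripper_width: 0.251
[-0.21598075  1.8331684  -0.10700714]
```

```bash

python3 -m jog '{"delta_pos":[[1,0.3,0],[1,0.3,0],[0,0,0],[0,0,0]],"rot":[[0,0,0],[0,0,0],[0,0,0],[0,0,0]],"grip":[0,0,0,0]}'; python3 -c "
from station import r; print(r.sense()['moment'])"
```

```text
time_s: 17.67
tcp_pos: [0.5823, 0.1678, 0.1514]
ee_rot: [[0.293, -0.956, 0.015], [-0.953, -0.294, -0.069], [0.071, 0.006, -0.997]]
wrist_force: [-6.8, -2.3, -0.6]
gripper_width: 0.248
[-0.34019306  2.39667605 -0.09883199]
```

The force now climbs cleanly (7.2 N), so the grip holds. I continue, adding a little z to offset the sag.

```bash

python3 -m jog '{"delta_pos":[[1,0.3,0.5],[1,0.3,0.5],[0,0,0],[0,0,0]],"rot":[[0,0,0],[0,0,0],[0,0,0],[0,0,0]],"grip":[0,0,0,0]}'; python3 -c "
from station import r; print(r.sense()['moment'])"
```

```text
time_s: 18.0
tcp_pos: [0.5834, 0.168, 0.1519]
ee_rot: [[0.293, -0.956, 0.012], [-0.953, -0.293, -0.07], [0.071, 0.009, -0.997]]
wrist_force: [-8.9, -1.3, -1.0]
gripper_width: 0.248
[-0.46061728  2.77348267 -0.13190311]
```

```bash

python3 -m jog '{"delta_pos":[[1,0.3,0.2],[1,0.3,0.2],[0,0,0],[0,0,0]],"rot":[[0,0,0],[0,0,0],[0,0,0],[0,0,0]],"grip":[0,0,0,0]}'; python3 -c "
from station import r; print(r.sense()['moment'])"
```

```text
time_s: 18.33
tcp_pos: [0.5848, 0.1682, 0.1519]
ee_rot: [[0.293, -0.956, 0.01], [-0.953, -0.293, -0.071], [0.071, 0.011, -0.997]]
wrist_force: [-8.7, -0.8, -1.2]
gripper_width: 0.25
[-0.56118754  3.12609334 -0.13869243]
```

```bash

python3 -m jog '{"delta_pos":[[1,0.3,0.2],[1,0.3,0.2],[0,0,0],[0,0,0]],"rot":[[0,0,0],[0,0,0],[0,0,0],[0,0,0]],"grip":[0,0,0,0]}'; python3 -c "
from station import r; print(r.sense()['moment'])"
```

```text
time_s: 18.67
tcp_pos: [0.5877, 0.1693, 0.1526]
ee_rot: [[0.293, -0.956, 0.013], [-0.953, -0.293, -0.07], [0.071, 0.008, -0.997]]
wrist_force: [-4.5, -0.6, -1.7]
gripper_width: 0.246
[-0.18353405  1.52758865 -0.09723237]
```

```bash

python3 -m jog '{"delta_pos":[[1,0.3,0],[1,0.3,0],[1,0.3,0],[0,0,0],[0,0,0],[0,0,0]],"rot":[[0,0,0],[0,0,0],[0,0,0],[0,0,0],[0,0,0],[0,0,0]],"grip":[0,0,0,0,0,0]}'; python3 -c "
from station import r; print(r.sense()['moment'])"
```

```text
time_s: 19.17
tcp_pos: [0.5941, 0.1719, 0.1546]
ee_rot: [[0.294, -0.956, 0.022], [-0.953, -0.295, -0.066], [0.069, -0.002, -0.998]]
wrist_force: [-0.2, 0.4, -0.8]
gripper_width: 0.248
[ 2.31518540e-01  3.71432709e-02 -1.53451427e-04]
```

The jaws snapped free: the force fell from 9 N to 0. Now I draw the ring about 26 mm further along the deck, slightly lower and slowly.

```bash

python3 -m jog '{"delta_pos":[[0,0,-0.8],[0,0,-0.7],[2,0.6,0],[2,0.6,0],[2,0.6,0],[2,0.6,0],[2,0.6,0],[2,0.6,0],[0,0,0],[0,0,0]],"rot":[[0,0,0],[0,0,0],[0,0,0],[0,0,0],[0,0,0],[0,0,0],[0,0,0],[0,0,0],[0,0,0],[0,0,0]],"grip":[0,0,0,0,0,0,0,0,0,0]}'
python3 -m jog '{"delta_pos":[[2,0.6,0],[2,0.6,0],[2,0.6,0],[2,0.6,0],[2,0.6,0],[2,0.6,0],[1,0.3,0],[0,0,0],[0,0,0],[0,0,0]],"rot":[[0,0,0],[0,0,0],[0,0,0],[0,0,0],[0,0,0],[0,0,0],[0,0,0],[0,0,0],[0,0,0],[0,0,0]],"grip":[0,0,0,0,0,0,0,0,0,0]}'
python3 - <<'E'
from h import *
c=snap('top','t8'); s=snap('scene','s8'); w=snap('wrist','w8')
f=lambda c,x,y,w,h,k:cv2.resize(c['frame'][y:y+h,x:x+w,::-1],None,fx=k,fy=k,interpolation=cv2.INTER_CUBIC)
o=np.hstack([f(s,340,180,90,70,4.4),f(w,220,130,130,101,3.05)[:308]])
cv2.imwrite('pics/c8.png',np.clip(o.astype(float)*1.5,0,255).astype(np.uint8)); print(o.shape)
E
```

```text
time_s: 20.0
tcp_pos: [0.6058, 0.1754, 0.1528]
ee_rot: [[0.294, -0.956, 0.021], [-0.953, -0.294, -0.066], [0.07, -0.001, -0.998]]
wrist_force: [0.8, -0.1, -0.4]
gripper_width: 0.247
time_s: 20.83
tcp_pos: [0.6186, 0.1792, 0.1528]
ee_rot: [[0.294, -0.956, 0.021], [-0.953, -0.294, -0.066], [0.07, -0.0, -0.998]]
wrist_force: [-0.1, -0.1, -0.4]
gripper_width: 0.251
(308, 792, 3)
```

Drawn to TCP (0.6186,0.1792) with no force. Now I back the shank off the cross wire, shift away from the toe side so nothing catches, and lift out.

```bash

python3 -m jog '{"delta_pos":[[-2,-0.6,0],[-2,-0.6,0],[-0.4,1.5,0],[-0.4,1.4,0],[0,0,2],[0,0,3],[0,0,4],[0,0,6],[0,0,6],[0,0,0]],"rot":[[0,0,0],[0,0,0],[0,0,0],[0,0,0],[0,0,0],[0,0,0],[0,0,0],[0,0,0],[0,0,0],[0,0,0]],"grip":[0,0,0,0,0,0,0,0,0,0]}'
python3 -m jog '{"delta_pos":[[0,0,12],[0,0,15],[0,0,15],[0,0,15],[-15,-15,5],[-20,-25,0],[-20,-25,0],[0,0,0],[0,0,0],[0,0,0]],"rot":[[0,0,0],[0,0,0],[0,0,0],[0,0,0],[0,0,0],[0,0,0],[0,0,0],[0,0,0],[0,0,0],[0,0,0]],"grip":[0,0,0,0,0,0,0,0,0,0]}'
python3 - <<'E'
from h import *
from station import r
t=snap('top','t9'); s=snap('scene','s9'); w=snap('wrist','w9'); print(r.sense()['ee_rot'])
print('deck centre px',proj(w,[.5874,.1649,.064]),'expected ring',proj(w,[.597,.174,.066]),proj(t,[.597,.174,.066]),proj(s,[.597,.174,.066]), 'pick', proj(s,np.array(r.sense()['tcp_pos'])-[0,0,.087]))
E
```

```text
time_s: 21.82
tcp_pos: [0.6148, 0.1813, 0.176]
ee_rot: [[0.294, -0.956, 0.024], [-0.953, -0.295, -0.065], [0.069, -0.004, -0.998]]
wrist_force: [0.4, 0.4, -1.2]
gripper_width: 0.251
time_s: 22.65
tcp_pos: [0.5593, 0.116, 0.2365]
ee_rot: [[0.294, -0.956, 0.022], [-0.953, -0.294, -0.066], [0.069, -0.002, -0.998]]
wrist_force: [0.5, -0.2, -0.8]
gripper_width: 0.251
[[ 2.94208844e-01 -9.55505285e-01  2.12321908e-02]
 [-9.53202480e-01 -2.94973073e-01 -6.63017251e-02]
 [ 6.96145733e-02 -7.32023011e-04 -9.97573694e-01]]
deck centre px [283.7161644  227.07008389] expected ring [272.66240974 232.83279387] [259.42331176 179.62904253] [388.00886261 218.14989226] pick [366.11421533 195.19189044]
```

```bash
python3 - <<'E'
from h import *
t,s,w=[np.load(n) for n in ('t9.npz','s9.npz','w9.npz')]
def f(c,x,y,ww,h,W,H):
    return cv2.resize(c['frame'][y:y+h,x:x+ww,::-1],(W,H),interpolation=cv2.INTER_CUBIC)
a=np.hstack([f(t,230,145,66,60,330,300),f(s,345,175,94,60,470,300)])
b=np.hstack([f(w,200,130,160,120,400,300),f(w,0,0,640,480,400,300)])
cv2.imwrite('pics/c9.png',np.clip(np.vstack([a,b]).astype(float)*1.4,0,255).astype(np.uint8))
E
```

```text
(no output)
```

View pics/c9.png

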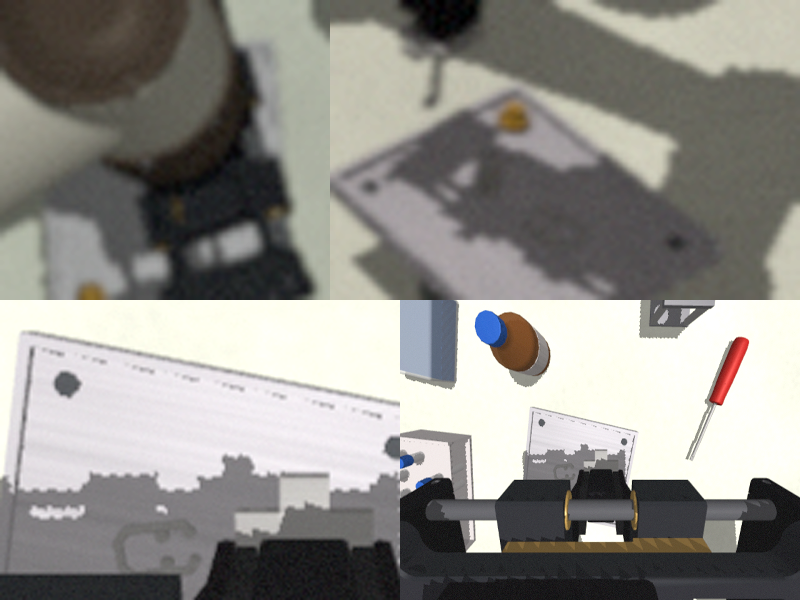

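The last picture shows the ring lying on the deck (wrist px ~(262,228)), clear of the spindle, and the hook free of it in the scene crop at (430,100). I compute the ring's position and carry the pick back above its slot.

```bash
python3 - <<'E'
from h import *
w=np.load('w9.npz'); g=lambda u,v:onz(w,200+u/2.5,130+(v-300)/2.5,.066)
A,B=g(122,546),g(193,543); print('cross',A,'jaws',B,np.linalg.norm(A-B)); d=(A-B)/np.linalg.norm(A-B); o=A-d*.026; print('origin',o,'dist spindle',np.linalg.norm((o-[.5575,.1617,.066])[:2]))
E
python3 -m jog '{"delta_pos":[[-5,-20,0],[-6,-25,0],[-6,-25,0],[-6,-25,0],[-6,-25,0],[-6,-25,0],[-6,-25,0],[-6,-25,0],[-6,-22,0],[-3.5,-10.5,0]],"rot":[[0,0,7],[0,0,7],[0,0,7],[0,0,7],[0,0,7],[0,0,7],[0,0,7],[0,0,7],[0,0,7],[0,0,6.5]],"grip":[0,0,0,0,0,0,0,0,0,0]}'
python3 -m jog '{"delta_pos":[[0,0,0],[0,0,0],[0,0,0],[0,0,0]],"rot":[[0,0,0],[0,0,0],[0,0,0],[0,0,0]],"grip":[0,0,0,0]}'
python3 - <<'E'
from h import *
w=snap('wrist','w10'); f=w['frame'].astype(int)
from station import r; st=r.sense(); R=np.array(st['ee_rot']);print(st['tcp_pos'])
for x in (300,320,340): 
    col=f[185:240,x].sum(1); print(x,[(185+i,int(col[i+1]-col[i])) for i in np.argsort(-abs(np.diff(col)))[:5]])
for y in (204,220):
    row=f[y,270:375].sum(1); print(y,[(270+i,int(row[i+1]-row[i])) for i in np.argsort(-abs(np.diff(row)))[:6]])
cv2.imwrite('pics/w10.png',w['frame'][:,:,::-1])
E
```

```text
cross [0.62287223 0.17673295 0.066     ] jaws [0.59400959 0.16638601 0.066     ] 0.030661222889766814
origin [0.59839739 0.16795899 0.066     ] dist spindle 0.04137355882168577
time_s: 23.63
tcp_pos: [0.5021, -0.1132, 0.2357]
ee_rot: [[0.996, -0.054, 0.069], [-0.054, -0.999, -0.004], [0.069, -0.0, -0.998]]
wrist_force: [-0.5, 0.0, -0.6]
gripper_width: 0.249
time_s: 23.97
tcp_pos: [0.5029, -0.1108, 0.2357]
ee_rot: [[0.996, -0.059, 0.069], [-0.059, -0.998, -0.004], [0.07, -0.0, -0.998]]
wrist_force: [0.0, 0.3, -0.8]
gripper_width: 0.252
[ 0.50278967 -0.11071904  0.23570606]
300 [(np.int64(228), -130), (np.int64(210), 122), (np.int64(212), -81), (np.int64(227), -76), (np.int64(213), -55)]
320 [(np.int64(225), -120), (np.int64(185), -104), (np.int64(224), -76), (np.int64(186), -39), (np.int64(200), 18)]
340 [(np.int64(209), 130), (np.int64(212), -86), (np.int64(210), 72), (np.int64(213), -55), (np.int64(230), -43)]
204 [(np.int64(291), -280), (np.int64(332), -130), (np.int64(290), -127), (np.int64(360), 123), (np.int64(359), 85), (np.int64(310), 58)]
220 [(np.int64(293), -231), (np.int64(294), -77), (np.int64(364), 69), (np.int64(348), 67), (np.int64(292), -62), (np.int64(349), 49)]
```

The ring origin is at about (0.598,0.168), 41 mm from the spindle. The pick is over its slot, so I descend.

```bash

python3 -m jog '{"delta_pos":[[0,-0.5,-15],[0,0,-15],[0,0,-15],[0,0,-15],[0,0,-15],[0,0,-15],[0,0,-10],[0,0,0],[0,0,0],[0,0,0]],"rot":[[0,0,0],[0,0,0],[0,0,0],[0,0,0],[0,0,0],[0,0,0],[0,0,0],[0,0,0],[0,0,0],[0,0,0]],"grip":[0,0,0,0,0,0,0,0,0,0]}'
python3 -m jog '{"delta_pos":[[0,0,-2],[0,0,-2],[0,0,-2],[0,0,-1.5],[0,0,0],[0,0,0]],"rot":[[0,0,0],[0,0,0],[0,0,0],[0,0,0],[0,0,0],[0,0,0]],"grip":[0,0,0,0,0,0]}'
```

```text
time_s: 24.85
tcp_pos: [0.5032, -0.1117, 0.1366]
ee_rot: [[0.996, -0.058, 0.071], [-0.058, -0.998, -0.004], [0.071, -0.0, -0.997]]
wrist_force: [0.4, 0.0, -0.4]
gripper_width: 0.249
time_s: 25.35
tcp_pos: [0.5023, -0.1121, 0.1283]
ee_rot: [[0.996, -0.059, 0.069], [-0.059, -0.998, -0.004], [0.07, -0.0, -0.998]]
wrist_force: [0.2, 0.2, -0.8]
gripper_width: 0.249
```

```bash

python3 -m jog '{"delta_pos":[[0,0,-1],[0,0,-1],[0,0,0],[0,0,0]],"rot":[[0,0,0],[0,0,0],[0,0,0],[0,0,0]],"grip":[0,0,0,0]}'
```

```text
time_s: 25.68
tcp_pos: [0.5023, -0.1121, 0.1263]
ee_rot: [[0.996, -0.059, 0.069], [-0.059, -0.998, -0.004], [0.07, -0.0, -0.998]]
wrist_force: [1.0, 0.2, -0.7]
gripper_width: 0.248
```

```bash

python3 -m jog '{"delta_pos":[[0,0,-1],[0,0,0],[0,0,0]],"rot":[[0,0,0],[0,0,0],[0,0,0]],"grip":[0,0,0]}'
```

```text
time_s: 25.93
tcp_pos: [0.5025, -0.1121, 0.1259]
ee_rot: [[0.996, -0.059, 0.07], [-0.058, -0.998, -0.004], [0.07, -0.0, -0.998]]
wrist_force: [-1.5, 0.3, 3.4]
gripper_width: 0.25
```

Seated on the plate (+3.4 N at z 0.1259, as at the start). I release and withdraw.

```bash

python3 -m jog '{"delta_pos":[[0,0,0],[0,0,0],[0,0,0],[0,0,0],[0,0,0],[0,0,3],[0,0,8],[0,0,15],[0,0,20],[0,0,20]],"rot":[[0,0,0],[0,0,0],[0,0,0],[0,0,0],[0,0,0],[0,0,0],[0,0,0],[0,0,0],[0,0,0],[0,0,0]],"grip":[60,60,60,60,60,60,60,60,60,60]}'
python3 -m jog '{"delta_pos":[[0,0,20],[0,0,20],[0,0,20],[0,0,20],[-5,7,0],[0,0,0],[0,0,0],[0,0,0],[0,0,0],[0,0,0]],"rot":[[0,0,6.5],[0,0,6.5],[0,0,6.5],[0,0,0],[0,0,0],[0,0,0],[0,0,0],[0,0,0],[0,0,0],[0,0,0]],"grip":[60,60,60,60,60,60,60,60,60,60]}'
python3 - <<'E'
from h import *
w=snap('wrist','w11'); s=snap('scene','s11'); cv2.imwrite('pics/w11.png',w['frame'][:,:,::-1])
# dark handle blobs + flange check
P=lambda p:proj(w,p).round(1)
print('expected handle top',P([.5018,-.111,.135]),'flange',P([.5018,-.111,.089]))
f=w['frame'].astype(int); m=(f.sum(2)<75).astype(np.uint8); m[212:]=0
n,l,stt,ce=cv2.connectedComponentsWithStats(m)
for i in range(1,n):
    if stt[i,4]>60: print(stt[i],ce[i].round(1))
c=w['frame'][:,:,0]
m=((f[:,:,0]>f[:,:,2]+1)&(f.sum(2)>170)&(f.sum(2)<400)).astype(np.uint8)
E
```

```text
time_s: 26.77
tcp_pos: [0.5022, -0.1122, 0.1925]
ee_rot: [[0.996, -0.059, 0.069], [-0.059, -0.998, -0.004], [0.069, -0.0, -0.998]]
wrist_force: [0.2, -0.1, -0.1]
gripper_width: 0.595
time_s: 27.6
tcp_pos: [0.4971, -0.1052, 0.2706]
ee_rot: [[0.958, 0.278, 0.065], [0.277, -0.961, 0.02], [0.068, -0.001, -0.998]]
wrist_force: [0.4, 0.5, -0.5]
gripper_width: 0.602
expected handle top [328.6 198. ] flange [327.6 188.1]
[317 178  26  26 367] [329.1 190.9]
[402 181  22  21 219] [410.4 188.7]
```

Viewer limit reached. I check the hang numerically: the handle blob's extents against a predicted upright handle.

```bash
python3 - <<'E'
from h import *
w=np.load('w11.npz'); a=np.radians(-3.5)
def box(o,t=0,ax=0):
    Q=[]
    Rt=cv2.Rodrigues(np.array([t if ax==0 else 0,t if ax==1 else 0,0.]))[0]
    for x in(-11,11):
        for y in(-11,11):
            for z in(4,50):
                p=np.array([x*np.cos(a)-y*np.sin(a),x*np.sin(a)+y*np.cos(a),z])/1000; Q.append(proj(w,np.array(o)+Rt@p))
    Q=np.array(Q); return Q.min(0).round(1),Q.max(0).round(1)
o=[.5018,-.111,.085]
print('upright',box(o)); 
for ax in(0,1): print('tilt7',ax,box(o,.12,ax),box(o,-.12,ax))
f=w['frame'].astype(int); m=(f.sum(2)<110).astype(np.uint8); m[212:]=0
n,l,st,ce=cv2.connectedComponentsWithStats(m)
for i in range(1,n):
    if st[i,4]>150: print(st[i],ce[i].round(1))
from station import r; s=r.sense(); print(s['time_s'],s['wrist_force'])
c=np.load('s11.npz'); s0=np.load('scene0.npz'); d=np.abs(c['frame'].astype(int)-s0['frame']).sum(2)[230:280,235:310]; print('stand px changed',(d>90).sum())
E
```

```text
upright (array([313.7, 175.3]), array([343.8, 212.4]))
tilt7 0 (array([315.1, 175.6]), array([349.6, 213.6])) (array([307.7, 175. ]), array([340.2, 211. ]))
tilt7 1 (array([314.8, 174.7]), array([345.5, 206.8])) (array([312., 176.]), array([341.9, 217.6]))
[317 178  26  27 537] [329.1 192. ]
[402 181  32  28 369] [414.1 191.3]
27.7 [ 0.62307884 -0.0816308   0.19757009]
stand px changed 266
```

```bash
python3 - <<'E'
from h import *
for n in ('scene0','s11'):
    f=np.load(n+'.npz')['frame'].astype(int); m=(f.sum(2)<110).astype(np.uint8); m[:205]=0;m[262:]=0;m[:,:240]=0;m[:,305:]=0
    k,l,st,ce=cv2.connectedComponentsWithStats(m)
    print(n,[(st[i].tolist(),ce[i].round(1).tolist()) for i in range(1,k) if st[i,4]>15])
w=np.load('w11.npz')['frame'].astype(int)
for x in (322,328,334): print(x,w[172:216:2,x].sum(1).tolist())
s=np.load('s11.npz'); print(proj(s,[.5018,-.111,.112]),proj(s,[.5267,-.1975,.112]))
E
```

```text
scene0 [([272, 207, 28, 21, 229], [284.1, 216.2]), ([254, 229, 9, 15, 102], [258.1, 236.3]), ([259, 237, 40, 25, 475], [279.7, 251.7])]
s11 [([272, 207, 28, 22, 215], [283.7, 216.5]), ([263, 226, 36, 36, 477], [282.0, 248.3]), ([254, 229, 9, 15, 100], [258.0, 236.3])]
322 [280, 272, 267, 149, 67, 61, 63, 71, 58, 74, 71, 78, 73, 77, 83, 70, 119, 130, 374, 423, 423, 425]
328 [266, 278, 273, 199, 73, 71, 64, 59, 75, 72, 69, 66, 55, 75, 62, 77, 131, 150, 129, 372, 418, 420]
334 [282, 281, 278, 276, 195, 59, 77, 55, 69, 74, 78, 82, 85, 66, 71, 75, 128, 158, 161, 140, 383, 423]
[284.18768953 219.54878776] [258.49267283 236.02701266]
```

Before and after in the scene view, the pick handle matches within 0.5 px and the awl within 0.1 px. In the wrist view the handle spans rows 178 to ~212, as an upright one should. Handing in.

```bash
python3 -c "
from station import finish_job
print(finish_job())"
```

```text
the job is handed in; nothing more can be done
None
```

I handed the job in: the ring is off the spindle and lying on the deck, and the pick is back in its own slot and let go. `finish_job` reports no verdict, so the results below come from my own measurements.

**What I did**
- **Feeling for the deck:** I drew the pick out and lowered its hook into the loop until it rested on the deck at about 4 N. The toe turned out to be about 46 mm below the pick's origin.
- **First pull:** this failed. The handle pivoted in the pads at about 5 N.
- **Second pull:** I backed off, set the pick upright again, and turned it 90° inside the loop so the jaws lined up with the pull. The ring then snapped free at about 9 N.
- **Finish:** I drew the ring clear, lifted the hook out, and hung the pick back in its slot. The clock stood at about 28 s.

**Last checks**
- **Ring:** it lies on the deck with its origin about 41 mm from the spindle's axis. The jaw-to-cross-wire length measured 31 mm, which is a rough reading.
- **Pick:** its handle sits within 0.5 px of where it started in the scene view, and its outline fits an upright handle. The awl's outline is unchanged.
- **Robot:** it was well clear, and the wrist force was about 0 N.
- **Not checked:** the picture limit was reached, so I checked the final hang only by numbers. I did not measure the other objects again; the arm's path stayed clear of them.

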